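# Put the punches away and clamp a heel block

## Task

Put every loose steel punch from the bench into the left drawer, which stands open, and shut that drawer fully home; the chest has an interlock, so only then can the right drawer be opened. Take the rubber heel block out of the right drawer, lay it flat and lengthwise in the nest of the clamping fixture, push the toggle clamp's handle down past its dead point to its stop so that the pad holds the block, and leave both drawers shut fully home. Leave the glue tin, the spray can and the cup where they stand.

Things in the scene. Friction and masses are not known exactly. Their poses are not given: they have to be found in the camera images.
- punch1: steel leather punch lying on its side: a square 14 x 14 mm shank, 64 mm long, with a 10 x 10 mm tip 26 mm long in line with it, 90 mm in all, about 90 g; origin at the middle of its length and thickness (7 mm above what it lies on), own x axis along it towards the tip; may be absent
- punch2: steel leather punch lying on its side: a square 14 x 14 mm shank, 64 mm long, with a 10 x 10 mm tip 26 mm long in line with it, 90 mm in all, about 90 g; origin at the middle of its length and thickness (7 mm above what it lies on), own x axis along it towards the tip; may be absent
- punch3: steel leather punch lying on its side: a square 14 x 14 mm shank, 64 mm long, with a 10 x 10 mm tip 26 mm long in line with it, 90 mm in all, about 90 g; origin at the middle of its length and thickness (7 mm above what it lies on), own x axis along it towards the tip; may be absent
- punch4: steel leather punch lying on its side: a square 14 x 14 mm shank, 64 mm long, with a 10 x 10 mm tip 26 mm long in line with it, 90 mm in all, about 90 g; origin at the middle of its length and thickness (7 mm above what it lies on), own x axis along it towards the tip; may be absent
- heel: black rubber heel block, D-shaped in plan: 64 mm long along its own x (round end at +x, flat end at -x), 48 mm wide along y, 26 mm thick, about 110 g; origin at its centre. It may lie either face up and either way round. At the start it lies flat in the right drawer, about 70 mm behind the outside of that drawer's front; it rides along if the drawer is pulled smoothly
- chest: grey steel chest with two wooden-fronted drawers side by side, 340 wide, 215 deep, 94 mm high, fixed to the bench; origin on the bench at the middle of its front, +x into the chest (drawers open to its -x), +y towards the left drawer. A drawer that is out by more than a few millimetres locks the other one shut (about 5 mm of play)
- drawer_left (a joint): how far the left drawer (at the chest's +y, seen from the robot) is open, in m: 0 fully home, 0.165 at its stop; friction about 1.5 N. It starts open, with the other locked
- drawer_right (a joint): the same for the right drawer; it starts shut; its first centimetre also shifts the interlock pin, with less than 15 N
- left_handle (a point): middle of the left drawer's bar handle: 10 mm round bar, 80 mm long along y, 62 mm above the bench, 45 mm in front of the drawer front's outer face (83 mm to the left of the chest's middle); axes as the chest; moves with the drawer
- right_handle (a point): the same for the right drawer
- left_in (a point): middle of the left drawer's inner floor, 29 mm above the bench; inside it is 178 mm along x, 140 mm along y and 51 mm deep, walls 5 mm; it lies 106 mm behind the outer face of the drawer front, so at full opening it is 59 mm outside the chest; axes as the chest; moves with the drawer
- right_in (a point): the same for the right drawer
- fixture: aluminium clamping fixture screwed to the bench: plate 205 x 100 x 12 mm carrying the nest and the toggle clamp; origin on the bench, +x from clamp to nest, +z up. The clamp's handle turns about a level pin along y at x = -88 mm, z = 41 mm; its arm turns about x = -48, z = 52 mm, stands up when open (top about 120 mm above the bench) and comes down over the nest's clamp end as the handle goes down
- nest (a point): middle of the nest on the bed (12 mm above the bench, 40 mm along the fixture's +x), axes as the fixture: the block lies here with its length along x, either way round, between two ribs 5 mm high and 56 mm apart; a stop 12 mm high stands 36 mm from this point on the clamp side. The block's centre is then 13 mm above this point
- clamp_handle (a joint): angle of the toggle clamp's handle in rad: 0 open (the handle rises 60 degrees from level, leaning away from the nest), grows as it is pushed down; dead point at 0.98, stop at 1.05 (the handle then lies level, pointing away from the nest). With the block in the nest it needs up to about 8 N at the grip near the dead point, then stays down by itself
- handle_grip (a point): point on the axis of the handle's rubber grip, 85 mm from the handle's pin; the grip is red, 16 mm round and runs from 50 to 110 mm from the pin
- pad: the clamp's round rubber pad, 16 mm wide, sprung, on the end of the clamp's arm
- glue_tin: bystander: glue tin 80 mm wide, 100 mm high, origin at its foot
- spray_can: bystander: yellow spray can 64 mm wide, 170 mm high, origin at its foot
- tool_cup: bystander: white cup 70 mm wide, 90 mm high, origin at its foot

How it is judged:
By the outcome, as a careful person would: the job done as asked, in the order asked, and still so for the second after the job is handed in, with the robot touching nothing.
Of punch1, punch2, punch3, punch4 only 2 to 4 are there at a start; the rules pass over those that are not, and their reading is None.
At some moment in a run one of punch1, punch2, punch3, punch4 may be knocked a few centimetres aside while the robot is not near it.
Once in a run the grip may slacken for a moment while it holds something.
It also fails if it takes over 210 s, if anything falls off the work surface, if the arm or the gripper's body presses on something with over 40 N, if the wrist force passes 120 N, or if a joint passes its speed limit or range.

## Robot

A 6-joint arm with a two-finger parallel gripper is mounted at the origin on the work surface. World frame = base frame: x ahead of the robot, y to its left, z up, the work surface at z = 0. Lengths are in mm, angles in degrees, forces in N, time in s.
With the tool pointing down it reaches from about 350 to 850 mm from the base axis. Payload 8.1 kg.
Tool frame: the origin (TCP) lies at the very end of the fingers, on their centre line; the grasp point (between the pads) lies 19 mm behind it; z points along the fingers, y is the direction in which the jaws open and shut (so a half turn about z gives the same grasp; the last joint's range is limited). The gripper opens to 85 mm and grips with 20 to 120 N. Pads are 22 mm wide; open, the fingers measure 114 mm over their backs; the gripper's body (76 mm by 85 mm) begins 54 mm behind the grasp point. The pads swing forward as they close: fully open they stand 13 mm farther back than shut.
Start: joints at [66.44, 7.471, 85.268, -0, 87.261, -4.893], TCP at [192.019, 568.449, 231.292] pointing down, gripper open.
Joint ranges: [-169.43, 169.43], [-51.17, 129.36], [1.28, 143.12], [-76.62, 256.62], [0, 156.53], [-152.29, 152.29]. Speed limits (degrees/s): [136.94, 136.94, 159.86, 180, 180, 180].

## Interface

Orientations are given as [roll, pitch, yaw] about the fixed x, y, z axes, in that order (R = Rz(yaw) Ry(pitch) Rx(roll)).
In Python, from bench import readout, eyes, workorder, cut_out, tip_of gives the robot as it stands.
- The arm moves only by the shell command python3 -m inch 'ROWS' [OPENING] [FORCE]. ROWS is JSON, one flat list of numbers, 4 for each row, row after row: the shift along the tool's x, y, z in m, then the turn about the tool's z in degrees. In form: [tx, ty, tz, yaw, tx, ty, tz, yaw, ...]. A call has exactly 10 rows; each row shifts and turns the commanded pose from where the row before left it, along the tool's axes as they then stand; what a row does not reach is not made up. A row lasts 1/12 s, in which the tool goes at most 41.7 mm and 7.16 degrees, less where a joint would pass 70% of its speed; a pose out of reach is approached as far as the arm can. A call with a gripper value outside its range is refused whole. OPENING is the opening, from 0 (shut) to 1 (fully open), set as the call begins (- or left out, the last holds). The fingers move at their own pace and stop on an object; FORCE is the grip in N (left out, the last holds). Time passes only in rows, so rows that do not move let the fingers close, or fill a call up. It gives the time, the measured TCP pose, the force and the opening at its end, in the units of the state.
- readout.sense(): the state, without advancing time (a new reading comes with each control period).
- eyes.snapshot(name): name is "scene" or "top" or "wrist"; returns the picture (480x640x3 uint8, red, green, blue); there is no depth.
- eyes.calibration(name): a dict with "vertical_fov" (degrees; the focal length in pixels is half the picture's height over the tangent of half this angle, whatever the lens; pixels are square), "cx", "cy" (the principal point, pixels), "T" (4x4, takes a point from camera to world coordinates). Camera axes: x right, y down, z forward; pixel columns grow to the right and rows downward; lengths in mm; the calibration is good to about 2 mm. The wrist camera is an equidistant fisheye: a pixel r from the principal point sees the ray r / f radians off the axis. A picture is of the moment at which its call begins: read the wrist's pose just before it. calibration takes no time and is no camera call; for the wrist camera it gives the pose at the moment of the call.
- workorder.hand_in(): hands the job in, once; it reports no verdict.
Trained networks look in the newest picture that a camera, given by its name, has taken for a name from the list of things; names that differ only in an ending like _2 or _b are one class to them, and where a whole thing is asked for, a point or a joint stands for the part that bears it (a point fixed in the world has none). Each returns a list of dicts, best first, with "confidence" (0 to 1); they miss things now and then, are a little off and sometimes report something else, mostly with a low value. They report only what shows in the picture. A call takes as long as a camera call.
- cut_out(camera, label): "pixels" (480x640 bool, what is visible of it) and "bbox" ([left, top, right, bottom] in pixels, round what is visible of it).
- tip_of(camera, label): "centre" ([row, column] in pixels: a listed point, or the origin of a listed thing).
The state is a dict: "time": time; "joint_pos": joint angles; "qd": joint speeds; "joint_efforts": joint torques, N m; "tool_pos": TCP position; "tcp_rot": TCP orientation; "ft_force": force on the tool from outside, world axes, zero at the start; "wrist_torque": the same for the moment, N m; "finger_gap": finger opening in mm.
Only numpy, scipy, OpenCV 4.12 (cv2) and the standard library are available. Lean on these libraries where they do the work, as an engineer would, in place of code of your own. Each camera call takes 0.05 s, during which the arm holds its last target. There are 200 camera calls.

## Working session

There is one attempt and no reset: what is moved stays moved. The work goes in short steps, Python scripts to look and compute and a shell command to move; the robot and the scene stay as the last step left them, time stands still between calls to the robot, and variables do not carry over. Pictures are saved under pics/ and viewed, on a budget of 14 in all, crops included, one or two more only if the job needs it, and the job is handed in when it is done.

```bash
ls; mkdir -p pics; python3 - <<'E'
from bench import readout, eyes
import cv2
print(readout.sense())
for n in ("scene","top"):
    im=eyes.snapshot(n); cv2.imwrite(f"pics/{n}0.png",im[:,:,::-1])
    print(n,eyes.calibration(n))
print(eyes.calibration("wrist"))
E
```

```text
pics
{'time': 0.0, 'joint_pos': array([ 6.64394809e+01,  7.51470263e+00,  8.53297552e+01, -4.46158097e-04,
        8.72612692e+01, -4.89497710e+00]), 'qd': array([ 0.01230599,  0.06656482,  0.06272404, -0.04284643, -0.10762956,
        0.01299119]), 'joint_efforts': array([ 5.29640347e-04, -5.69361520e+01, -5.00573087e+01, -1.69063082e-04,
        1.38973090e-02,  1.13716123e-05]), 'tool_pos': array([191.80568813, 567.93515291, 230.24409545]), 'tcp_rot': array([-1.79894621e+02, -8.57765431e-03,  1.61334472e+02]), 'ft_force': array([ 0.20255769, -0.74915666, -0.01202214]), 'wrist_torque': array([-0.00088135, -0.08152507, -0.02638261]), 'finger_gap': 85.53265992387333}
scene {'vertical_fov': 50.05759371380743, 'cx': 328.8614695722794, 'cy': 239.15910288509187, 'T': array([[-3.62903775e-01,  6.27365886e-01, -6.88994119e-01,
         1.51726378e+03],
       [ 9.31826349e-01,  2.44894589e-01, -2.67817655e-01,
         3.62219665e+02],
       [ 7.11270982e-04, -7.39214912e-01, -6.73469234e-01,
         1.01906343e+03],
       [ 0.00000000e+00,  0.00000000e+00,  0.00000000e+00,
         1.0
[... 186 characters left out ...]
5916e+02],
       [-9.98996718e-01, -4.24669583e-02,  1.42167029e-02,
        -2.83500538e+01],
       [-4.46069650e-03, -2.21516801e-01, -9.75146353e-01,
         1.21167710e+03],
       [ 0.00000000e+00,  0.00000000e+00,  0.00000000e+00,
         1.00000000e+00]])}
{'vertical_fov': 65.70646984690485, 'cx': 315.8119697618145, 'cy': 241.3015861120836, 'T': array([[ 3.19436580e-01,  9.15712939e-01,  2.43782862e-01,
         1.29749262e+02],
       [ 9.47606207e-01, -3.08234539e-01, -8.38686157e-02,
         5.88286269e+02],
       [-1.65727866e-03,  2.57800857e-01, -9.66196653e-01,
         3.73377866e+02],
       [ 0.00000000e+00,  0.00000000e+00,  0.00000000e+00,
         1.00000000e+00]])}
```

View pics/top0.png

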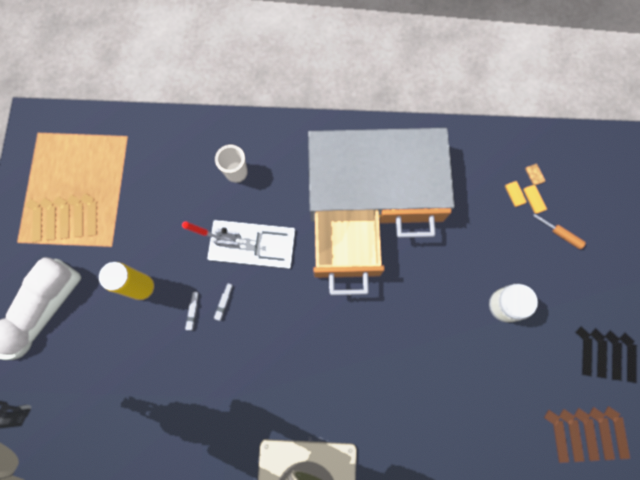

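View pics/scene0.png

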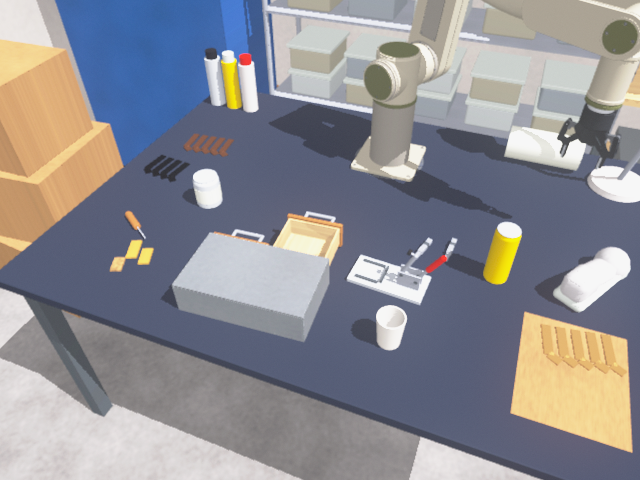

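```bash
cat > h.py <<'E'
import numpy as np, cv2
from bench import readout, eyes, cut_out, tip_of
def ray(cam,uv,cal=None):
    c=cal or eyes.calibration(cam); f=240/np.tan(np.radians(c["vertical_fov"]/2))
    d=np.array([uv[0]-c["cx"],uv[1]-c["cy"]],float)
    if cam=="wrist":
        r=np.hypot(*d)+1e-9; th=r/f; v=np.array([*(d/r*np.sin(th)),np.cos(th)])
    else: v=np.array([*(d/f),1.])
    T=np.array(c["T"]); return T[:3,3],T[:3,:3]@v
def at(cam,uv,z,cal=None):
    o,d=ray(cam,uv,cal); return o+d*(z-o[2])/d[2]
def pts(cam,label,z,cal=None):
    return [(round(r["confidence"],2),[round(float(v)) for v in r["centre"][::-1]],at(cam,r["centre"][::-1],z,cal).round(1).tolist()) for r in tip_of(cam,label)]
def axes(cam,label,z,cal=None):
    out=[]
    for r in cut_out(cam,label):
        m=r["pixels"]; ys,xs=np.nonzero(m)
        if len(xs)<5: continue
        hull=cv2.convexHull(np.c_[xs,ys].astype(np.float32)).reshape(-1,2)
        w=np.array([at(cam,p,z,cal)[:2] for p in hull],np.float32)
        (c,s,a)=cv2.minAreaRect(w)
        if s[0]<s[1]: a+=90; s=s[::-1]
        out.append((round(r["confidence"],2),len(xs),np.round(c,1).tolist(),np.round(s,1).tolist(),round(a,1)))
    return out
def to_tool(p,yaw=None):
    """delta world -> tool x,y,z mm from the present pose"""
    s=readout.sense(); from scipy.spatial.transform import Rotation as R
    r=R.from_euler('xyz',s["tcp_rot"],degrees=True)
    return s["tool_pos"].round(1),s["tcp_rot"].round(1),r.inv().apply(np.array(p)-s["tool_pos"]).round(1)
E
python3 - <<'E'
from h import *
for cam in("top","scene"):
    eyes.snapshot(cam)
    for l,z in [("punch1",7),("chest",0),("left_handle",62),("right_handle",62),("left_in",29),("fixture",0),("nest",12),("handle_grip",115),("glue_tin",0),("spray_can",0),("tool_cup",0),("pad",110)]:
        print(cam,l,pts(cam,l,z))
    print(axes(cam,"punch1",7)); print(axes(cam,"fixture",12))
E
```

```text
top punch1 [(0.52, [194, 312], [394.1, 291.8, 7.0])]
top chest [(0.8, [375, 226], [629.4, -144.3, 0.0])]
top left_handle [(0.78, [348, 290], [454.3, -79.7, 62.0])]
top right_handle [(0.9, [417, 236], [592.8, -239.7, 62.0])]
top left_in [(0.82, [346, 233], [602.1, -70.1, 29.0])]
top fixture [(0.63, [257, 243], [572.4, 151.9, 0.0])]
top nest [(0.84, [273, 246], [565.2, 109.3, 12.0]), (0.54, [418, 234], [609.8, -251.9, 12.0])]
top handle_grip [(0.63, [192, 228], [575.7, 285.5, 115.0])]
top glue_tin [(0.79, [506, 306], [441.2, -468.1, 0.0]), (0.58, [237, 169], [768.4, 219.0, 0.0])]
top spray_can [(0.67, [140, 288], [446.2, 431.8, 0.0]), (0.6, [254, 246], [564.3, 158.6, 0.0])]
top tool_cup [(0.81, [233, 172], [759.9, 228.2, 0.0]), (0.51, [418, 235], [612.3, -252.6, 0.0])]
top pad [(0.47, [215, 231], [572.6, 233.2, 110.0])]
[(0.8, 216, [423.6, 221.7], [90.0, 15.6], 166.3), (0.54, 233, [396.7, 295.8], [86.0, 17.7], 177.8)]
[(0.84, 3438, [572.9, 200.1], [283.6, 103.9], 86.4)]
scene punch1 [(0.63, [420, 250], [428.2, 219.2, 7.0]), (0.41, [451, 248], [390.4, 301.0, 7.0])]
scene chest [(0.71, [268, 264], [631.7, -163.9, 0.0])]
scene left_handle [(0.57, [324, 218], [456.3, -63.8, 62.0])]
scene right_handle [(0.75, [249, 236], [607.9, -229.6, 62.0])]
scene left_in [(0.8, [304, 256], [592.3, -71.3, 29.0]), (0.67, [270, 266], [662.7, -139.5, 29.0])]
scene fixture []
scene nest [(0.75, [370, 267], [553.1, 108.9, 12.0])]
scene handle_grip [(0.45, [434, 262], [574.9, 276.8, 115.0]), (0.33, [270, 263], [728.6, -101.6, 115.0])]
scene glue_tin [(0.8, [211, 206], [465.1, -445.9, 0.0])]
scene spray_can [(0.85, [495, 276], [449.3, 432.7, -0.0])]
scene tool_cup [(0.56, [386, 339], [759.6, 215.7, 0.0])]
scene pad [(0.38, [413, 259], [580.4, 226.4, 110.0])]
[(0.6, 81, [393.9, 296.4], [83.1, 14.1], 179.2)]
[]
```

```bash

python3 -m inch '[-0.025,-0.018,0,0,-0.025,-0.018,0,0,-0.025,-0.018,0,0,-0.025,-0.018,0,0,-0.025,-0.018,0,0,-0.025,-0.018,0,0,-0.025,-0.018,0,0,-0.025,-0.018,0,0,-0.025,-0.018,0,0,-0.025,-0.018,0,0]' 0.55 60
python3 -m inch '[-0.019,-0.015,0,0,-0.019,-0.015,0,0,-0.019,-0.016,0,0,0,0,0,-2,0,0,0,-3,0,0,0,-3,0,0,0,0,0,0,0,0,0,0,0,0,0,0,0,0]'
python3 - <<'E'
from h import *
s=readout.sense(); print(s["tool_pos"],s["tcp_rot"],s["finger_gap"])
im=eyes.snapshot("wrist"); cv2.imwrite("pics/w1.png",im[:,:,::-1])
print(pts("wrist","punch1",7)); print(axes("wrist","punch1",7))
for l,z in [("nest",12),("handle_grip",115),("fixture",0)]: print(l,pts("wrist",l,z))
print("chest top",[at("top",p,94)[:2].round(0) for p in [(308,132),(447,129),(452,207),(311,210)]])
print("fixture",[at("top",p,12)[:2].round(0) for p in [(213,222),(296,229),(291,268),(207,263)]])
E
```

```text
time: 2.43
tool_pos: [371.9, 316.6, 231.6]
tcp_rot: [180.0, 0.0, 161.3]
ft_force: [0.7, 0.4, -1.0]
finger_gap: 46.7
time: 3.27
tool_pos: [410.5, 256.2, 231.3]
tcp_rot: [180.0, 0.0, 169.3]
ft_force: [0.5, -0.0, 0.8]
finger_gap: 46.8
[410.45242196 256.20990376 231.32349755] [1.79998679e+02 1.72671682e-03 1.69281612e+02] 46.80396582348292
[(0.82, [353, 189], [396.6, 296.0, 7.0]), (0.61, [286, 224], [419.2, 223.6, 7.0])]
[(0.55, 1156, [421.8, 222.5], [93.6, 15.7], 165.7), (0.55, 1134, [395.8, 297.1], [90.4, 15.4], 175.9)]
nest []
handle_grip []
fixture [(0.94, [255, 357], [570.6, 151.1, 0.0])]
chest top [array([836.,  33.]), array([ 858., -307.]), array([ 659., -316.]), array([637.,  16.])]
fixture [array([620., 265.]), array([611.,  54.]), array([511.,  61.]), array([514., 270.])]
```

View pics/w1.png

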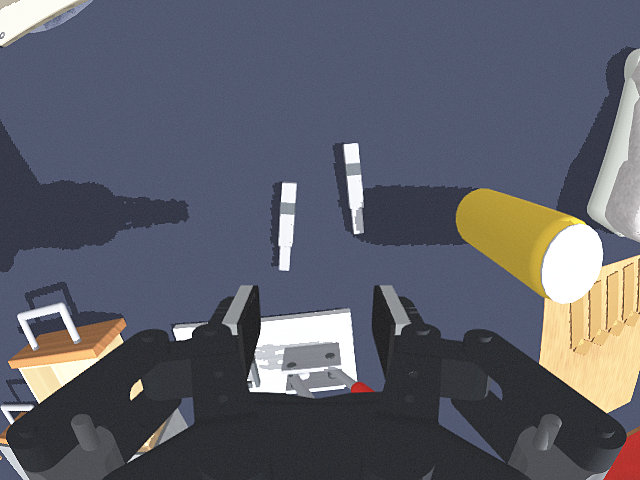

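```bash

python3 -m inch '[-0.009,-0.0155,0,0,-0.009,-0.0155,0,0,0,0,0.02,3.5,0,0,0.025,0,0,0,0.025,0,0,0,0.025,0,0,0,0.025,0,0,0,0.025,0,0,0,0.02,0,0,0,0.02,0]'
python3 -m inch '[0,0,0.015,0,0,0,0.012,0,0,0,0.008,0,0,0,0.006,0,0,0,0,0,0,0,0,0,0,0,0,0,0,0,0,0,0,0,0,0,0,0,0,0]'
python3 -m inch '[0,0,0,0,0,0,0,0,0,0,0,0,0,0,0,0,0,0,0,0,0,0,0,0,0,0,-0.005,0,0,0,-0.01,0,0,0,-0.015,0,0,0,-0.02,0]' 0 70
```

```text
time: 4.4
tool_pos: [422.1, 222.1, 45.0]
tcp_rot: [-180.0, -0.0, 165.8]
ft_force: [-0.9, -0.2, -0.2]
finger_gap: 47.0
time: 5.23
tool_pos: [422.9, 222.5, 5.9]
tcp_rot: [180.0, 0.0, 165.8]
ft_force: [-0.3, 0.1, -0.2]
finger_gap: 46.9
time: 6.07
tool_pos: [421.2, 221.7, 55.0]
tcp_rot: [-179.9, -0.1, 165.8]
ft_force: [0.4, 0.3, -1.5]
finger_gap: 11.9
```

```bash

python3 -m inch '[0,0,-0.025,0,0,0,-0.025,0,0,0,-0.025,0,0,0,-0.02,0,-0.008,-0.025,0,0,-0.008,-0.025,0,0,-0.008,-0.025,0,0,-0.008,-0.025,0,0,-0.008,-0.025,0,0,-0.008,-0.025,0,0]'
python3 -m inch '[-0.009,-0.026,0,0,-0.009,-0.026,0,0,-0.009,-0.026,0,0,-0.01,-0.026,0,0,0,0,0,-4.5,0,0,0,-4.5,0,0,0,-4.5,0,0,0,-4.5,-0.02,0,0,0,-0.02,0,0,0]'
python3 - <<'E'
from h import *
s=readout.sense(); print(s["tool_pos"],s["tcp_rot"],s["finger_gap"])
im=eyes.snapshot("wrist"); cv2.imwrite("pics/w2.png",im[:,:,::-1])
for l,z in [("left_in",29),("left_handle",62),("right_handle",62)]: print(l,pts("wrist",l,z))
print(axes("wrist","punch1",130))
E
```

```text
time: 6.9
tool_pos: [432.1, 63.9, 151.0]
tcp_rot: [180.0, 0.0, 165.9]
ft_force: [0.9, -0.0, -0.3]
finger_gap: 11.6
time: 7.73
tool_pos: [482.7, -42.2, 150.9]
tcp_rot: [-180.0, 0.0, -176.2]
ft_force: [1.0, -0.4, -0.3]
finger_gap: 11.5
[482.69697493 -42.21919831 150.93794399] [-1.79990109e+02  2.75679900e-02 -1.76173926e+02] 11.493855825218972
left_in []
left_handle []
right_handle [(0.66, [83, 355], [592.9, -235.1, 62.0])]
[(0.82, 270, [414.0, 141.7], [34.6, 8.4], 13.8), (0.63, 6342, [492.5, -42.5], [109.2, 17.8], 3.7)]
```

View pics/w2.png

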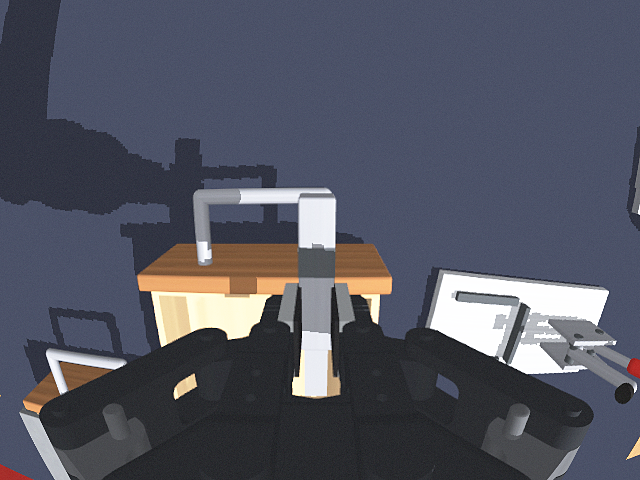

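```bash

python3 - <<'E'
from h import *
for p,z in [((178,245),85),((375,245),85),((138,278),85),((392,278),85),((197,193),66),((330,193),66)]: print(p,at("wrist",p,z).round(0))
E
```

```text
(178, 245) [ 480. -127.   85.]
(375, 245) [472.  -9.  85.]
(138, 278) [ 504. -157.   85.]
(392, 278) [492.   4.  85.]
(197, 193) [ 450. -121.   66.]
(330, 193) [446. -36.  66.]
```

```bash

python3 -m inch '[-0.02,-0.002,0,0,-0.02,-0.002,0,0,-0.02,-0.002,0,0,-0.02,-0.003,0,0,-0.012,0,0.005,0,0,0,0.02,0,0,0,0.02,0,0,0,0.02,0,0,0,0.02,0,0,0,0.012,0]'
python3 -m inch '[0,0,0.01,0,0,0,0.004,0,0,0,0.003,0,0,0,0,0,0,0,0,0,0,0,0,0,0,0,0,0,0,0,0,0,0,0,0,0,0,0,0,0]'
python3 -m inch '[0,0,0,0,0,0,0,0,0,0,0,0,0,0,0,0,0,0,-0.01,0,0,0,-0.02,0,0,0,-0.02,0,0,0,-0.02,0,0,0,-0.02,0,0,0,-0.02,0]' 0.5
```

```text
time: 8.82
tool_pos: [572.9, -44.8, 51.1]
tcp_rot: [180.0, -0.2, -176.2]
ft_force: [-0.3, 0.3, -0.7]
finger_gap: 11.8
time: 9.65
tool_pos: [575.2, -45.0, 36.5]
tcp_rot: [-180.0, 0.0, -176.2]
ft_force: [0.4, 0.2, -0.6]
finger_gap: 11.6
time: 10.48
tool_pos: [575.1, -45.0, 148.2]
tcp_rot: [-180.0, 0.0, -176.2]
ft_force: [0.2, -1.1, -0.5]
finger_gap: 42.8
```

```bash

python3 -m inch '[0.022,0,0,0,0.022,0,0,0,0.022,0,0,0,0.022,0,0,0,0.022,0,0,0,0.022,0,0,0,0,0.025,0,0,0,0.025,0,0,0,0.025,0,0,0,0.025,0,0]'
python3 -m inch '[0,0.025,0,0,0,0.025,0,0,0,0.025,0,0,0,0.025,0,0,0,0.025,0,0,0,0.025,0,0,0,0.025,0,0,0,0.022,0,0,0,0,-0.02,3.4,0,0,-0.02,3.4]'
python3 - <<'E'
from h import *
s=readout.sense(); print(s["tool_pos"],s["tcp_rot"],s["finger_gap"])
im=eyes.snapshot("wrist"); cv2.imwrite("pics/w3.png",im[:,:,::-1])
print(pts("wrist","punch1",7)); print(axes("wrist","punch1",7))
eyes.snapshot("top"); print(axes("top","punch1",7))
E
```

```text
time: 11.32
tool_pos: [436.6, 46.8, 147.4]
tcp_rot: [-180.0, 0.1, -176.2]
ft_force: [0.3, 0.1, -0.4]
finger_gap: 42.7
time: 12.15
tool_pos: [422.0, 243.4, 186.1]
tcp_rot: [-179.9, -0.2, 177.0]
ft_force: [0.1, -0.2, 0.4]
finger_gap: 42.9
[422.02025207 243.40089788 186.12447091] [-1.79930524e+02 -1.52926177e-01  1.77025082e+02] 42.870338457626836
[(0.78, [376, 191], [404.3, 298.4, 7.0]), (0.71, [70, 371], [603.2, -80.1, 7.0])]
[(0.74, 1720, [399.9, 297.8], [92.7, 17.4], 175.3), (0.51, 260, [589.4, -87.5], [57.7, 13.5], 1.9)]
[(0.7, 175, [581.7, -47.3], [85.2, 14.1], 5.5), (0.39, 16685, [678.3, -160.8], [434.2, 366.3], 4.0)]
```

```bash

python3 -m inch '[0.013,0.026,0,1,0.013,0.026,0,0,0,0,0.02,0,0,0,0.025,0,0,0,0.025,0,0,0,0.025,0,0,0,0.025,0,0,0,0.02,0,0,0,0.015,0,0,0,0,0]'
python3 - <<'E'
from h import *
s=readout.sense(); print(s["tool_pos"],s["tcp_rot"])
eyes.snapshot("wrist");print(pts("wrist","punch1",7)); print(axes("wrist","punch1",7))
E
```

```text
time: 13.23
tool_pos: [397.2, 293.7, 26.6]
tcp_rot: [-179.7, -0.4, 176.0]
ft_force: [-0.7, 1.3, -0.6]
finger_gap: 42.8
[397.21593604 293.6895206   26.64194264] [-179.73524977   -0.38722676  176.03984301]
[(0.8, [323, 285], [400.4, 297.9, 7.0])]
[(0.83, 5291, [403.1, 299.4], [97.7, 15.5], 175.8)]
```

```bash

python3 -m inch '[-0.002,0.002,0.01,0,0,0,0.007,0,0,0,0.003,0,0,0,0,0,0,0,0,0,0,0,0,0,0,0,0,0,0,0,0,0,0,0,0,0,0,0,0,0]'
python3 -m inch '[0,0,0,0,0,0,0,0,0,0,0,0,0,0,0,0,0,0,0,0,0,0,0,0,0,0,-0.005,0,0,0,-0.01,0,0,0,-0.015,0,0,0,-0.02,0]' 0 70
python3 -m inch '[0,0,-0.025,0,0,0,-0.025,0,0,0,-0.025,0,0,0,-0.02,0,0,-0.025,0,0,0,-0.025,0,0,0,-0.025,0,0,0,-0.025,0,0,0,-0.025,0,0,0,-0.025,0,0]'
```

```text
time: 14.22
tool_pos: [402.9, 298.0, 11.5]
tcp_rot: [180.0, 0.0, 176.0]
ft_force: [-0.3, -0.0, 0.4]
finger_gap: 42.6
time: 15.05
tool_pos: [401.6, 297.2, 60.9]
tcp_rot: [-179.9, -0.1, 176.0]
ft_force: [-0.5, 0.6, -0.9]
finger_gap: 10.3
time: 15.88
tool_pos: [392.1, 147.2, 156.9]
tcp_rot: [180.0, 0.0, 176.0]
ft_force: [0.5, 0.4, -0.9]
finger_gap: 10.0
```

```bash

python3 -m inch '[-0.0105,-0.0232,0,0,-0.0105,-0.0232,0,0,-0.0105,-0.0232,0,0,-0.0105,-0.0232,0,0,-0.0105,-0.0232,0,0,-0.0105,-0.0232,0,0,-0.0105,-0.0232,0,0,-0.0105,-0.0232,0,0,-0.0105,-0.0232,0,-4,-0.0105,-0.0232,0,-4]'
python3 - <<'E'
from h import *
s=readout.sense(); print(s["tool_pos"],s["tcp_rot"],s["finger_gap"])
im=eyes.snapshot("wrist"); cv2.imwrite("pics/w4.png",im[:,:,::-1])
E
```

```text
time: 16.72
tool_pos: [482.9, -91.1, 156.9]
tcp_rot: [-180.0, 0.0, -175.8]
ft_force: [1.5, 1.3, -0.9]
finger_gap: 10.1
[482.86265003 -91.12876673 156.93689543] [-1.79990483e+02  2.00836792e-02 -1.75808323e+02] 10.068851434425456
```

View pics/w4.png

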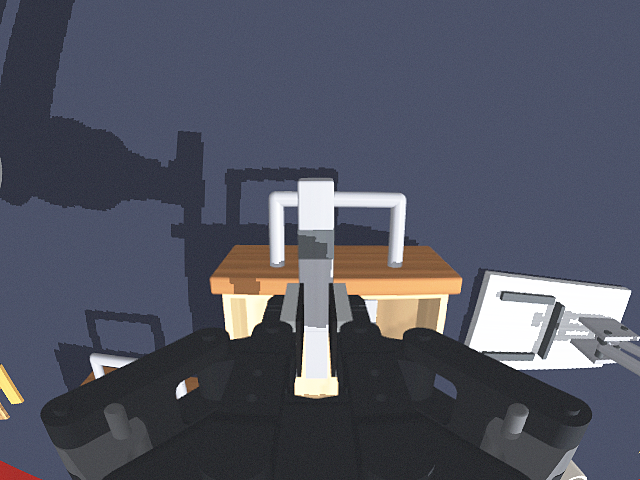

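```bash

python3 -m inch '[-0.02,-0.003,0,0,-0.02,-0.003,0,0,-0.02,-0.003,0,0,-0.02,-0.003,0,0,-0.012,0,0.005,0,0,0,0.02,0,0,0,0.02,0,0,0,0.02,0,0,0,0.02,0,0,0,0.012,0]'
python3 -m inch '[0,0,0.01,0,0,0,0.004,0,0,0,0.003,0,0,0,0,0,0,0,0,0,0,0,0,0,0,0,0,0,0,0,0,0,0,0,0,0,0,0,0,0]'
python3 -m inch '[0,0,0,0,0,0,0,0,0,0,0,0,0,0,0,0,0,0,-0.01,0,0,0,-0.02,0,0,0,-0.02,0,0,0,-0.02,0,0,0,-0.02,0,0,0,-0.02,0]' 0.5
```

```text
time: 17.6
tool_pos: [574.1, -94.8, 57.3]
tcp_rot: [180.0, -0.1, -176.0]
ft_force: [0.1, -0.4, -1.2]
finger_gap: 10.3
time: 18.43
tool_pos: [575.5, -95.3, 42.5]
tcp_rot: [-180.0, 0.0, -176.0]
ft_force: [-0.7, 1.0, -1.2]
finger_gap: 10.0
time: 19.27
tool_pos: [575.4, -95.3, 154.2]
tcp_rot: [-180.0, 0.0, -176.0]
ft_force: [0.3, 0.2, -1.3]
finger_gap: 42.7
```

```bash

python3 -m inch '[0.025,0.003,0,0,0.025,0.003,0,0,0.025,0.003,0,0,0.025,0.003,0,0,0.025,0.003,0,0,0.025,0.003,0,0,0.022,0.003,0,0,0,0.003,0,0,0,0.003,0,0,0,0,0,0]' 0
python3 - <<'E'
from h import *
s=readout.sense(); print(s["tool_pos"],s["tcp_rot"],s["finger_gap"])
eyes.snapshot("wrist");print(pts("wrist","left_handle",62),pts("wrist","right_handle",62)); print(axes("wrist","punch1",36))
im=eyes.snapshot("top"); cv2.imwrite("pics/t2.png",im[:,:,::-1]);print(axes("top","punch1",36))
for l,z in [("left_handle",62),("right_handle",62)]: print(pts("top",l,z))
E
```

```text
time: 20.1
tool_pos: [402.8, -80.2, 153.3]
tcp_rot: [-180.0, 0.1, -176.0]
ft_force: [0.5, 0.6, -0.3]
finger_gap: 0.2
[402.79078672 -80.21926394 153.27943873] [-1.79969469e+02  1.20674728e-01 -1.75965102e+02] 0.20977123519094093
[] []
[]
[(0.6, 105, [590.7, -95.4], [45.4, 14.7], 1.6), (0.33, 1340, [447.5, -473.6], [113.0, 80.8], 114.9)]
[]
[(0.69, [418, 234], [598.9, -242.3, 62.0]), (0.49, [238, 174], [730.9, 202.2, 62.0])]
```

View pics/t2.png

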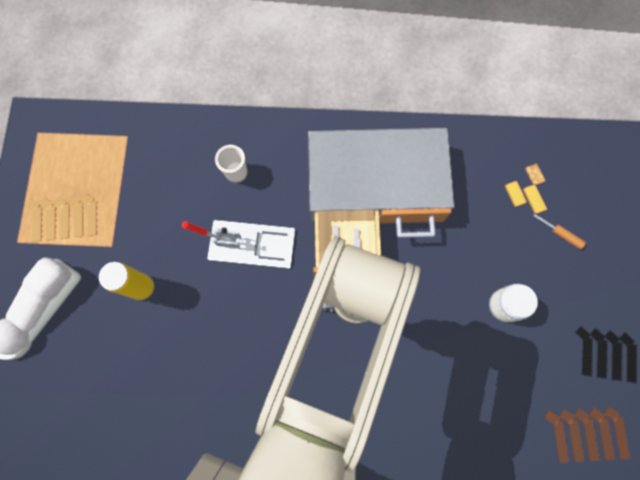

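```bash

python3 -m inch '[0,0,0.02,0,0,0,0.025,0,0,0,0.025,0,0,0,0.02,0,0,0,0.014,0,0,0,0,0,-0.01,0,0,0,-0.01,0,0,0,-0.01,0,0,0,-0.01,0,0,0]'
python3 -m inch '[-0.012,0,0,0,-0.012,0,0,0,-0.012,0,0,0,-0.012,0,0,0,-0.012,0,0,0,-0.012,0,0,0,-0.012,0,0,0,-0.012,0,0,0,-0.012,0,0,0,-0.012,0,0,0]'
python3 -m inch '[-0.004,0,0,0,-0.004,0,0,0,-0.002,0,0,0,-0.002,0,0,0,-0.001,0,0,0,0,0,0,0,0,0,0,0,0,0,0,0,0,0,0,0,0,0,0,0]'
python3 - <<'E'
from h import *
eyes.snapshot("top")
for l,z in [("left_handle",62),("right_handle",62)]: print(pts("top",l,z))
E
```

```text
time: 21.33
tool_pos: [442.5, -77.9, 49.3]
tcp_rot: [-180.0, -0.0, -176.0]
ft_force: [-1.6, -1.0, 0.5]
finger_gap: 0.1
time: 22.17
tool_pos: [562.3, -69.6, 49.2]
tcp_rot: [-180.0, -0.0, -176.0]
ft_force: [-1.6, -2.1, 0.5]
finger_gap: 0.1
time: 23.0
tool_pos: [570.7, -68.6, 48.0]
tcp_rot: [180.0, -0.4, -176.0]
ft_force: [-17.8, -1.7, 12.8]
finger_gap: 0.1
[]
[(0.79, [417, 233], [599.2, -239.2, 62.0])]
```

```bash

python3 -m inch '[-0.001,0,0,0,-0.001,0,0,0,0,0,0,0,0,0,0,0,0,0,0,0,0.003,0,0,0,0.005,0,0,0,0.012,0,0,0,0.02,0,0,0,0.02,0,0,0]'
python3 -m inch '[0.025,0,0,0,0.025,0,0,0,0.02,0,-0.02,0,0.01,0,-0.025,0,0,0,-0.025,0,0,0,-0.025,0,0,-0.02,0,0,0,-0.02,0,0,0,0,0,0,0,0,0,0]' 
python3 - <<'E'
from h import *
s=readout.sense(); print(s["tool_pos"],s["tcp_rot"],s["finger_gap"])
im=eyes.snapshot("wrist"); cv2.imwrite("pics/w5.png",im[:,:,::-1])
for l,z in [("left_handle",62),("right_handle",62)]: print(pts("wrist",l,z))
eyes.snapshot("scene")
for l,z in [("left_handle",62),("right_handle",62)]: print(pts("scene",l,z))
E
```

```text
time: 23.98
tool_pos: [516.3, -72.3, 48.7]
tcp_rot: [-180.0, 0.1, -175.9]
ft_force: [-0.6, -0.2, 0.6]
finger_gap: -0.1
time: 24.82
tool_pos: [439.6, -118.3, 143.6]
tcp_rot: [-180.0, 0.0, -176.1]
ft_force: [-0.1, 0.4, 0.7]
finger_gap: 0.1
[ 439.60078249 -118.34587562  143.60649805] [-1.79998593e+02  4.44521326e-02 -1.76068162e+02] 0.09377439654852752
[]
[]
[(0.63, [305, 249], [597.1, -63.9, 62.0])]
[(0.68, [249, 237], [611.0, -227.3, 62.0])]
```

View pics/w5.png

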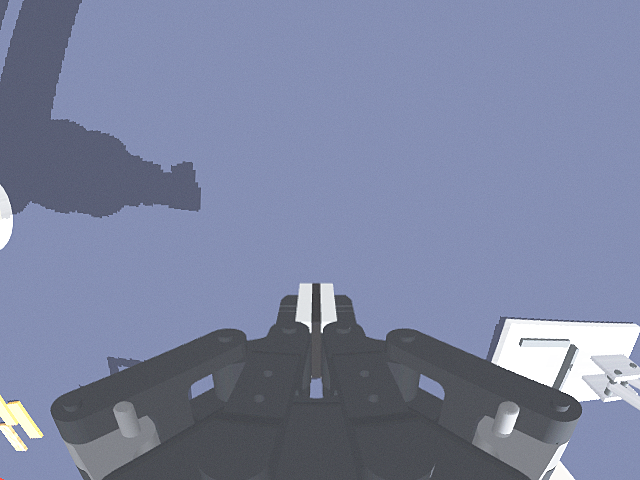

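```bash

python3 -m inch '[-0.0176,-0.0129,0,0,-0.0176,-0.0129,0,0,-0.0176,-0.0129,0,0,-0.0176,-0.0129,0,0,-0.0176,-0.0129,0,0,-0.0176,-0.0129,0,0,-0.0176,-0.0129,0,0,-0.0176,-0.0129,0,0,-0.0176,-0.0129,0,0,-0.0176,-0.0129,0,0]'
python3 -m inch '[0,0,0,0,0,0,0.02,0,0,0,0.02,0,0,0,0.015,0,0,0,0.01,0,0,0,0.006,0,0,0,0.004,0,0,0,0,0,0,0,0,0,0,0,0,0]'
python3 - <<'E'
from h import *
im=eyes.snapshot("scene"); cv2.imwrite("pics/s2.png",cv2.resize(im[190:300,180:340,::-1],None,fx=5,fy=5))
print(pts("scene","right_handle",62))
E
```

```text
time: 25.95
tool_pos: [625.1, -234.1, 142.7]
tcp_rot: [180.0, -0.0, -175.9]
ft_force: [0.5, -0.6, -0.4]
finger_gap: 0.2
time: 26.78
tool_pos: [625.0, -234.5, 69.6]
tcp_rot: [-179.9, 0.1, -176.0]
ft_force: [-0.1, 0.4, 0.6]
finger_gap: -0.1
[(0.76, [247, 236], [608.5, -236.8, 62.0])]
```

View pics/s2.png

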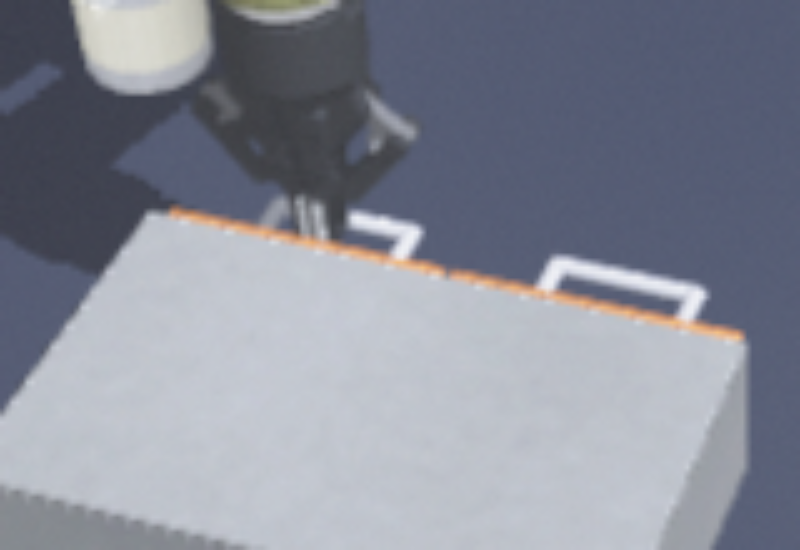

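```bash

python3 -m inch '[0,0,0.008,0,0,0,0.008,0,0,0,0.006,0,0,0,0,0,0.004,0,0,0,0.004,0,0,0,0.004,0,0,0,0.004,0,0,0,0.005,0,0,0,0.005,0,0,0]'
python3 -m inch '[0.005,0,0,0,0.006,0,0,0,0.007,0,0,0,0.008,0,0,0,0.008,0,0,0,0.008,0,0,0,0.008,0,0,0,0.008,0,0,0,0.008,0,0,0,0.008,0,0,0]'
python3 -m inch '[0.008,0,0,0,0.008,0,0,0,0.008,0,0,0,0.008,0,0,0,0.007,0,0,0,0.006,0,0,0,0.004,0,0,0,0.002,0,0,0,0,0,0,0,0,0,0,0]'
```

```text
time: 27.72
tool_pos: [598.2, -236.1, 46.7]
tcp_rot: [-180.0, 0.0, -176.0]
ft_force: [1.6, 0.8, -0.4]
finger_gap: 0.2
time: 28.55
tool_pos: [523.7, -241.3, 46.3]
tcp_rot: [-180.0, 0.0, -176.0]
ft_force: [2.3, 0.6, 1.0]
finger_gap: 0.0
time: 29.38
tool_pos: [473.3, -244.8, 46.0]
tcp_rot: [180.0, -0.0, -176.0]
ft_force: [-1.2, -0.1, -0.3]
finger_gap: 0.2
```

```bash

python3 -m inch '[-0.007,0,0,0,0,0,-0.015,0,0,0,-0.02,0,0,0,-0.025,0,0,0,-0.025,0,0,0,-0.025,0,-0.01,0,-0.025,0,-0.02,0,-0.025,0,-0.02,0,-0.02,0,-0.02,0,0,0]' 0.8
python3 -m inch '[-0.02,0,0,0,-0.012,0,0,0,0,0,0,0,0,0,0,0,0,0,0,0,0,0,0,0,0,0,0,0,0,0,0,0,0,0,0,0,0,0,0,0]'
python3 - <<'E'
from h import *
s=readout.sense(); print(s["tool_pos"],s["tcp_rot"],s["finger_gap"],s["joint_pos"].round(0))
im=eyes.snapshot("wrist"); cv2.imwrite("pics/w6.png",im[:,:,::-1])
print(pts("wrist","heel",42),axes("wrist","heel",55),pts("wrist","right_handle",62))
im=eyes.snapshot("top");print(pts("top","heel",42),axes("top","heel",55))
E
```

```text
time: 30.22
tool_pos: [554.1, -240.4, 232.5]
tcp_rot: [-179.7, 0.4, -176.0]
ft_force: [0.5, 0.1, 0.6]
finger_gap: 68.5
time: 31.05
tool_pos: [582.2, -237.3, 226.5]
tcp_rot: [-180.0, 0.0, -176.0]
ft_force: [-0.0, -0.4, 0.4]
finger_gap: 68.3
[ 582.20872144 -237.28877656  226.53665055] [-1.79989120e+02  1.55338094e-02 -1.75984989e+02] 68.30114388788418 [ -27.   12.   81.   -0.   87. -121.]
[(0.83, [311, 213], [578.4, -242.2, 42.0])] [(0.55, 3896, [576.7, -242.6], [66.8, 48.6], 172.2)] [(0.79, [316, 70], [454.7, -246.7, 62.0])]
[(0.62, [419, 246], [573.7, -249.2, 42.0])] [(0.56, 295, [590.8, -246.9], [52.1, 40.4], 64.8)]
```

View pics/w6.png

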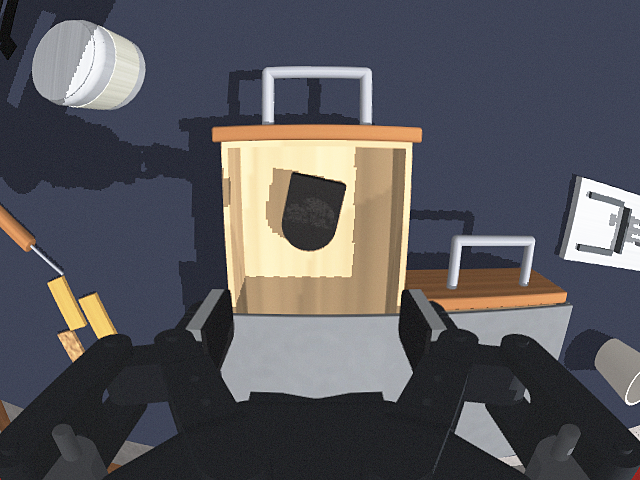

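```bash

python3 -m inch '[0.011,-0.003,0,0,0,0,0.02,4,0,0,0.025,4,0,0,0.025,4,0,0,0.025,0,0,0,0.02,0,0,0,0.01,0,0,0,0,0,0,0,0,0,0,0,0,0]'
python3 - <<'E'
from h import *
s=readout.sense(); print(s["tool_pos"],s["tcp_rot"],s["finger_gap"])
im=eyes.snapshot("wrist"); cv2.imwrite("pics/w7.png",im[:,:,::-1])
print(pts("wrist","heel",42),axes("wrist","heel",55))
E
```

```text
time: 32.23
tool_pos: [572.7, -241.5, 103.2]
tcp_rot: [-179.9, 0.1, 172.0]
ft_force: [0.4, 0.7, 0.5]
finger_gap: 68.3
[ 572.71198823 -241.45667085  103.20386426] [-1.79947745e+02  1.41043791e-01  1.72036719e+02] 68.31767715526544
[(0.82, [316, 265], [576.4, -243.0, 42.0])] [(0.65, 9500, [575.8, -242.3], [68.2, 48.3], 171.3)]
```

View pics/w7.png

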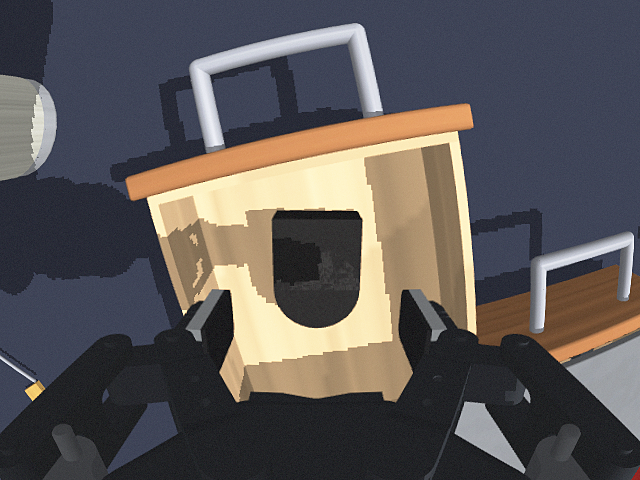

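```bash

python3 -m inch '[0.003,0,0.015,0,0,0,0.015,0,0,0,0.015,0,0,0,0.01,0,0,0,0.006,0,0,0,0.003,0,0,0,0,0,0,0,0,0,0,0,0,0,0,0,0,0]'
python3 -m inch '[0,0,0,0,0,0,0,0,0,0,0,0,0,0,0,0,0,0,0,0,0,0,0,0,0,0,0,0,0,0,-0.005,0,0,0,-0.01,0,0,0,-0.015,0]' 0.3 70
python3 -m inch '[0,0,-0.02,0,0,0,-0.025,0,0,0,-0.025,0,0,0,-0.025,0,0,0,-0.025,0,0,0,-0.015,0,0,0,0,0,0,0,0,0,0,0,0,0,0,0,0,0]'
```

```text
time: 33.22
tool_pos: [569.3, -240.8, 38.3]
tcp_rot: [-180.0, 0.1, 172.0]
ft_force: [0.2, -1.0, -0.1]
finger_gap: 68.1
time: 34.05
tool_pos: [567.0, -239.7, 66.0]
tcp_rot: [179.9, -0.2, 172.0]
ft_force: [-0.8, -0.1, -1.1]
finger_gap: 45.9
time: 34.88
tool_pos: [567.5, -240.0, 200.0]
tcp_rot: [179.9, -0.2, 172.0]
ft_force: [0.4, -0.2, -2.0]
finger_gap: 46.5
```

```bash

python3 -m inch '[0.0036,0.0247,0,0,0.0036,0.0247,0,0,0.0036,0.0247,0,0,0.0036,0.0247,0,0,0.0036,0.0247,0,0,0.0036,0.0247,0,0,0.0036,0.0247,0,0,0.0036,0.0247,0,0,0.0036,0.0247,0,0,0.0036,0.0247,0,0]'
python3 -m inch '[0.0036,0.0247,0,0,0.0036,0.0247,0,0,0,0,0,6,0,0,0,6,0,0,0,6,0,0,0,6,0,0,0,6,0,0,0,6,0,0,0,6,0,0,0,6]'
python3 -m inch '[0,0,0,6,0,0,0,6,0,0,0,6,0,0,0,6,0,0,0,6,0,0,0,6,0,0,0,0,0,0,0,0,0,0,0,0,0,0,0,0]'
python3 - <<'E'
from h import *
s=readout.sense(); print(s["tool_pos"],s["tcp_rot"],s["finger_gap"])
im=eyes.snapshot("wrist"); cv2.imwrite("pics/w8.png",im[:,:,::-1])
print(pts("wrist","nest",12),pts("wrist","fixture",0),axes("wrist","fixture",12),pts("wrist","handle_grip",115),pts("wrist","heel",185))
E
```

```text
time: 35.72
tool_pos: [566.1, 10.4, 200.4]
tcp_rot: [-180.0, -0.2, 172.0]
ft_force: [0.7, 0.1, -1.5]
finger_gap: 46.2
time: 36.55
tool_pos: [565.9, 59.0, 200.3]
tcp_rot: [-179.8, -0.1, 123.7]
ft_force: [-0.0, -0.4, -1.2]
finger_gap: 46.0
time: 37.38
tool_pos: [566.7, 59.0, 201.8]
tcp_rot: [-180.0, 0.0, 88.2]
ft_force: [-0.2, 0.2, -2.3]
finger_gap: 46.7
[566.70226868  59.03853547 201.77313223] [-1.79952812e+02  3.04181458e-03  8.81786243e+01] 46.74390982947534
[(0.6, [313, 157], [565.5, 112.4, 12.0])] [(0.57, [314, 113], [568.2, 152.7, 0.0])] [] [] [(0.64, [319, 327], [567.6, 37.5, 185.0])]
```

View pics/w8.png

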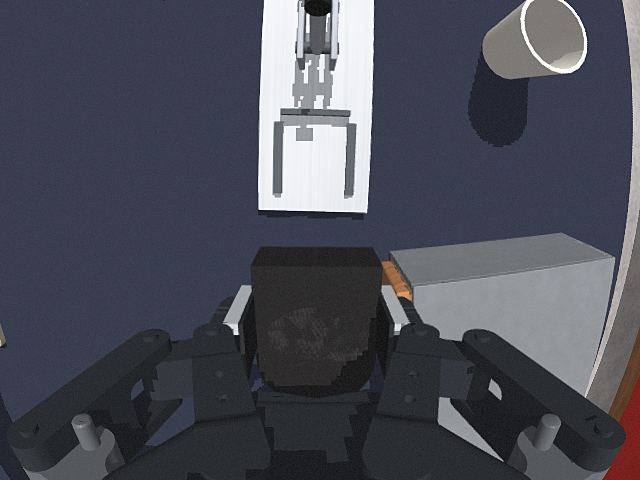

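```bash

python3 - <<'E'
from h import *
for p,z in [((278,123),17),((278,195),17),((351,123),17),((349,195),17),((281,118),18),((350,118),18),((258,212),12),((367,214),12),((264,0),12),((375,0),12)]: print(p,z,at("wrist",p,z).round(1))
E
```

```text
(278, 123) 17 [536.3 143.6  17. ]
(278, 195) 17 [533.5  79.6  17. ]
(351, 123) 17 [600.  141.5  17. ]
(349, 195) 17 [596.8  77.4  17. ]
(281, 118) 18 [539.2 147.9  18. ]
(350, 118) 18 [599.2 145.9  18. ]
(258, 212) 12 [513.6  64.   12. ]
(367, 214) 12 [613.5  58.7  12. ]
(264, 0) 12 [526.2 262.7  12. ]
(375, 0) 12 [627.1 259.8  12. ]
```

```bash

python3 - <<'E'
from h import *
for p,z in [((253,268),218),((381,268),218),((257,247),192),((376,247),192)]: print(p,z,at("wrist",p,z).round(1))
E
```

```text
(253, 268) 218 [544.4  80.1 218. ]
(381, 268) 218 [591.2  78.5 218. ]
(257, 247) 192 [541.9  80.8 192. ]
(376, 247) 192 [593.4  79.1 192. ]
```

```bash

python3 -m inch '[0.015,-0.001,0,1.2,0.02,-0.001,0,0,0.02,-0.001,0,0,0.006,0,0,0,0,0,0.02,0,0,0,0.025,0,0,0,0.025,0,0,0,0.025,0,0,0,0.02,0,0,0,0.01,0]'
python3 -m inch '[0,0,0.01,0,0,0,0.01,0,0,0,0.005,0,0,0,0,0,0,0,0,0,0,0,0,0,0,0,0,0,0,0,0,0,0,0,0,0,0,0,0,0]'
python3 - <<'E'
from h import *
s=readout.sense(); print(s["tool_pos"],s["tcp_rot"],s["finger_gap"])
im=eyes.snapshot("wrist"); cv2.imwrite("pics/w9.png",im[:,:,::-1])
E
```

```text
time: 38.52
tool_pos: [565.0, 119.5, 73.9]
tcp_rot: [-179.8, 0.1, 86.8]
ft_force: [0.6, -0.2, -1.7]
finger_gap: 46.3
time: 39.35
tool_pos: [567.2, 120.1, 52.6]
tcp_rot: [180.0, -0.0, 86.8]
ft_force: [-1.0, -0.1, -1.7]
finger_gap: 46.3
[567.21527052 120.14274773  52.61239296] [ 1.79970523e+02 -5.23034874e-03  8.68357697e+01] 46.25996240568375
```

View pics/w9.png

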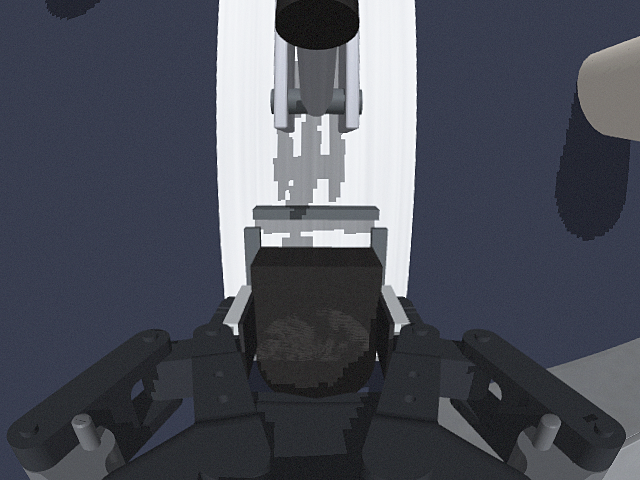

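```bash

python3 -m inch '[0,0,0.01,0,0,0,0.008,0,0,0,0.006,0,0,0,0.003,0,0,0,0.002,0,0,0,0.001,0,0,0,0,0,0,0,0,0,0,0,0,0,0,0,0,0]'
```

```text
time: 40.23
tool_pos: [567.3, 120.1, 22.7]
tcp_rot: [180.0, -0.0, 86.8]
ft_force: [-0.2, 0.3, -1.2]
finger_gap: 46.2
```

```bash

python3 -m inch '[0,0,0.001,0,0,0,0.001,0,0,0,0,0,0,0,0,0,0,0,0,0,0,0,0,0,0,0,0,0,0,0,0,0,0,0,0,0,0,0,0,0]'
```

```text
time: 41.07
tool_pos: [567.4, 120.2, 21.3]
tcp_rot: [180.0, -0.0, 86.8]
ft_force: [-2.6, -0.2, 6.8]
finger_gap: 46.3
```

```bash

python3 -m inch '[0,0,0,0,0,0,0,0,0,0,0,0,0,0,0,0,0,0,0,0,0,0,0,0,0,0,-0.01,0,0,0,-0.02,0,0,0,-0.025,0,0,0,-0.025,0]' 0.75
python3 -m inch '[0,0,-0.025,0,0,0,-0.025,0,-0.02,0,-0.025,0,-0.02,0,-0.02,0,-0.01,0,0,0,0,0,0,0,0,0,0,0,0,0,0,0,0,0,0,0,0,0,0,0]'
python3 - <<'E'
from h import *
s=readout.sense(); print(s["tool_pos"],s["tcp_rot"],s["finger_gap"])
im=eyes.snapshot("wrist"); cv2.imwrite("pics/w10.png",im[:,:,::-1])
print(pts("wrist","nest",12),pts("wrist","heel",25),axes("wrist","heel",38),pts("wrist","handle_grip",115),pts("wrist","pad",110))
eyes.snapshot("top");print(pts("top","handle_grip",115));eyes.snapshot("scene");print(pts("scene","handle_grip",115),pts("scene","heel",25))
E
```

```text
time: 41.9
tool_pos: [566.4, 120.0, 101.3]
tcp_rot: [-179.9, 0.0, 86.8]
ft_force: [1.4, -0.6, -0.9]
finger_gap: 63.8
time: 42.73
tool_pos: [563.5, 70.9, 194.0]
tcp_rot: [-179.9, 0.0, 86.9]
ft_force: [0.2, 0.4, -1.0]
finger_gap: 64.1
[563.52899512  70.90085998 193.98592525] [-1.79872516e+02  1.02090339e-03  8.68808270e+01] 64.07158654001594
[] [(0.86, [318, 176], [566.9, 108.1, 25.0])] [(0.57, 4276, [567.2, 109.6], [63.6, 48.1], 86.4)] [] []
[(0.45, [192, 227], [578.3, 285.5, 115.0]), (0.31, [144, 288], [431.4, 379.3, 115.0])]
[(0.77, [437, 264], [580.0, 286.0, 115.0]), (0.57, [306, 248], [644.6, -38.5, 115.0])] [(0.64, [414, 258], [489.0, 213.6, 25.0]), (0.3, [386, 336], [771.3, 217.7, 25.0])]
```

View pics/w10.png

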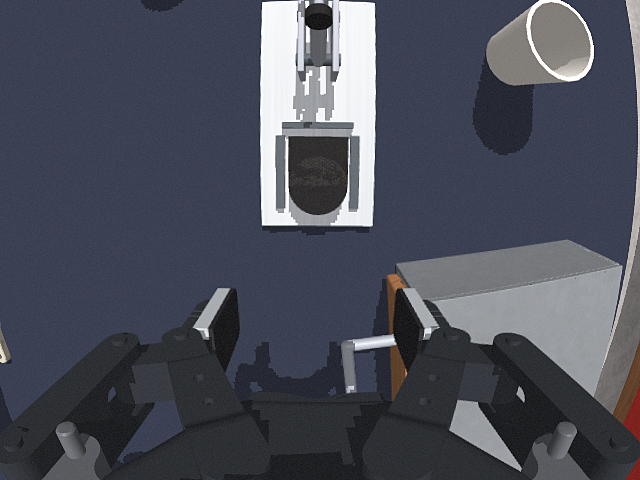

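```bash

python3 -m inch '[0.0235,0.0025,0,0,0.0235,0,0,0,0.0235,0,0,0,0.0235,0,0,0,0.0235,0,0,0,0.0235,0,0,0,0.0235,0,0,0,0.0235,0,0,0,0,0,0,0,0,0,0,0]' 0
python3 - <<'E'
from h import *
s=readout.sense(); print(s["tool_pos"],s["tcp_rot"],s["finger_gap"])
eyes.snapshot("wrist");print(pts("wrist","handle_grip",115),axes("wrist","handle_grip",115))
E
```

```text
time: 44.12
tool_pos: [576.9, 258.8, 195.1]
tcp_rot: [-180.0, 0.0, 87.0]
ft_force: [-1.0, 0.3, 0.4]
finger_gap: -0.1
[576.85401241 258.84623182 195.0633743 ] [-1.79985287e+02  1.09921714e-02  8.69529421e+01] -0.08423484125709114
[(0.71, [312, 212], [575.7, 280.8, 115.0])] [(0.55, 1935, [576.0, 270.0], [59.7, 16.4], 86.4)]
```

```bash

python3 -m inch '[0,0,0.02,0,0,0,0.02,0,0,0,0.015,0,0,0,0.008,0,0,0,0.005,0,0,0,0,0,0.003,0,0,0,0.003,0,0,0,0.003,0,0,0,0,0,0,0]'
python3 -m inch '[0.005,0,0.003,0,0.005,0,0.003,0,0.005,0,0.003,0,0.004,0,0.0035,0,0.004,0,0.0035,0,0.004,0,0.0035,0,0.0035,0,0.004,0,0.0035,0,0.004,0,0.0035,0,0.004,0,0,0,0,0]'
```

```text
time: 45.1
tool_pos: [578.2, 267.7, 128.5]
tcp_rot: [179.9, -0.1, 86.9]
ft_force: [0.0, -0.1, 0.4]
finger_gap: -0.1
time: 45.93
tool_pos: [578.9, 304.5, 94.2]
tcp_rot: [-179.9, 0.0, 86.9]
ft_force: [-0.1, -0.0, -0.6]
finger_gap: 0.1
```

```bash

python3 -m inch '[0.003,0,0.005,0,0.003,0,0.005,0,0.002,0,0.005,0,0.002,0,0.005,0,0.002,0,0.005,0,0.002,0,0.005,0,0.002,0,0.005,0,0.001,0,0.003,0,0,0,0,0,0,0,0,0]'
python3 - <<'E'
from h import *
s=readout.sense(); print(s["tool_pos"],s["ft_force"])
eyes.snapshot("wrist");print(pts("wrist","handle_grip",45),axes("wrist","handle_grip",45),pts("wrist","pad",40))
E
```

```text
time: 46.77
tool_pos: [580.4, 321.3, 57.4]
tcp_rot: [-180.0, -0.0, 86.8]
ft_force: [-0.3, -0.2, 0.8]
finger_gap: -0.3
[580.39204277 321.26138494  57.40896203] [-0.28148603 -0.24755766  0.80310408]
[(0.91, [313, 286], [579.1, 323.4, 45.0])] [(0.92, 2861, [577.8, 308.4], [97.5, 16.6], 85.9), (0.41, 9204, [789.6, 196.3], [219.4, 75.4], 125.1)] []
```

Handle is following. Push through the dead point.

```bash

python3 -m inch '[0,0,0.003,0,0,0,0.003,0,0,0,0.002,0,0,0,0.002,0,0,0,0.001,0,0,0,0,0,0,0,0,0,0,0,0,0,0,0,0,0,0,0,0,0]'
python3 -m inch '[0,0,0.001,0,0,0,0.001,0,0,0,0.001,0,0,0,0,0,0,0,0,0,0,0,0,0,0,0,0,0,0,0,0,0,0,0,0,0,0,0,0,0]'
```

```text
time: 47.8
tool_pos: [580.7, 321.1, 48.4]
tcp_rot: [180.0, 0.0, 86.8]
ft_force: [-6.7, -3.5, 13.6]
finger_gap: 0.0
time: 48.63
tool_pos: [581.1, 321.2, 48.0]
tcp_rot: [179.9, -0.0, 86.8]
ft_force: [-15.5, -7.6, 30.3]
finger_gap: -0.3
```

```bash

python3 -m inch '[0,0,-0.005,0,0,0,-0.01,0,0,0,-0.02,0,0,0,-0.025,0,0,0,-0.025,0,0,0,-0.025,0,0,0,-0.025,0,-0.01,0,-0.02,0,-0.02,0,0,0,-0.02,0,0,0]'
python3 -m inch '[-0.02,0,0,0,-0.02,0,0,0,-0.02,0,0,0,-0.02,0,0,0,-0.02,0,0,0,-0.02,0,0,0,-0.02,0,0,0,-0.02,0,0,0,0,0,0,0,0,0,0,0]'
python3 - <<'E'
from h import *
s=readout.sense(); print(s["tool_pos"],s["tcp_rot"])
im=eyes.snapshot("wrist"); cv2.imwrite("pics/w11.png",im[:,:,::-1])
print(pts("wrist","handle_grip",41),pts("wrist","pad",40),axes("wrist","heel",38))
E
```

```text
time: 49.47
tool_pos: [578.9, 271.6, 201.3]
tcp_rot: [179.8, -0.1, 86.9]
ft_force: [0.6, -0.3, -0.7]
finger_gap: -0.1
time: 50.3
tool_pos: [569.1, 110.7, 198.9]
tcp_rot: [180.0, -0.0, 86.7]
ft_force: [0.7, 0.6, 1.0]
finger_gap: -0.0
[569.08907811 110.66468889 198.85911469] [ 1.79998844e+02 -8.04943334e-03  8.67190623e+01]
[] [(0.41, [312, 202], [566.6, 129.2, 40.0])] [(0.94, 3841, [566.8, 113.2], [68.0, 49.2], 87.8)]
```

View pics/w11.png

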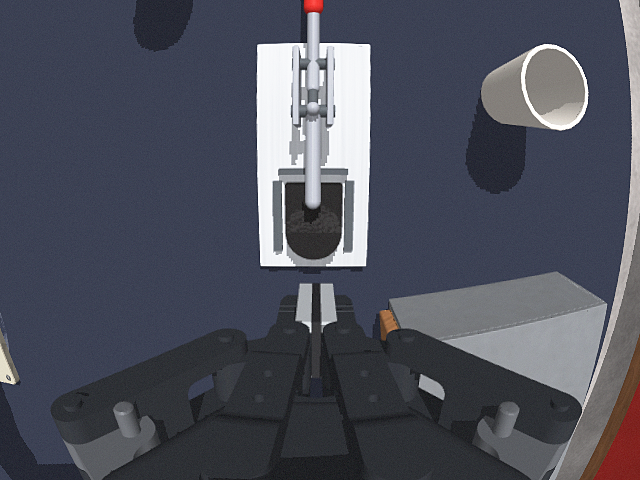

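```bash

python3 -m inch '[-0.0229,-0.0093,0,0,-0.0229,-0.0093,0,0,-0.0229,-0.0093,0,0,-0.0229,-0.0093,0,0,-0.0229,-0.0093,0,0,-0.0229,-0.0093,0,0,-0.0229,-0.0093,0,0,-0.0229,-0.0093,0,0,-0.0229,-0.0093,0,0,-0.0229,-0.0093,0,0]'
python3 -m inch '[-0.0229,-0.0093,0,0,-0.0229,-0.0093,0,0,-0.0229,-0.0093,0,0,-0.0229,-0.0093,0,0,-0.0229,-0.0093,0,0,-0.0229,-0.0093,0,0,0,0,0,-6,0,0,0,-6,0,0,0,-6,0,0,0,-6]'
python3 -m inch '[0,0,0,-6,0,0,0,-6,0,0,0,-6,0,0,0,-6,0,0,0,-6,0,0,0,-6,0,0,0,-6,0,0,0,-6,0,0,0,-6,0,0,0,-6]'
python3 -m inch '[0,0,0,-6.5,0,0,0,-6.5,0,0,0,0,0,0,0,0,0,0,0,0,0,0,0,0,0,0,0,0,0,0,0,0,0,0,0,0,0,0,0,0]'
python3 - <<'E'
from h import *
eyes.snapshot("top");print(pts("top","right_handle",62),pts("top","left_handle",62))
E
```

```text
time: 51.33
tool_pos: [463.3, -112.2, 198.9]
tcp_rot: [180.0, -0.0, 86.9]
ft_force: [0.5, -0.3, -0.3]
finger_gap: -0.0
time: 52.17
tool_pos: [400.6, -245.8, 198.9]
tcp_rot: [180.0, -0.0, 111.2]
ft_force: [-0.3, 0.3, 0.1]
finger_gap: 0.0
time: 53.0
tool_pos: [400.8, -245.5, 198.8]
tcp_rot: [180.0, 0.0, 171.2]
ft_force: [-0.3, 0.7, 0.6]
finger_gap: -0.4
time: 53.83
tool_pos: [400.2, -246.2, 198.8]
tcp_rot: [-180.0, 0.0, -176.2]
ft_force: [-0.7, -1.0, 0.0]
finger_gap: 0.2
[(0.65, [422, 295], [451.4, -253.0, 62.0])] [(0.73, [345, 234], [590.0, -67.1, 62.0])]
```

```bash

python3 -m inch '[0,0,0.02,0,0,0,0.025,0,0,0,0.025,0,0,0,0.025,0,0,0,0.025,0,0,0,0.02,0,0,0,0.01,0,-0.005,0,0,0,-0.01,0,0,0,-0.01,0,0,0]'
python3 -m inch '[-0.01,0,0,0,-0.012,0,0,0,-0.012,0,0,0,-0.012,0,0,0,-0.012,0,0,0,-0.012,0,0,0,-0.012,0,0,0,-0.012,0,0,0,-0.012,0,0,0,-0.012,0,0,0]'
python3 -m inch '[-0.01,0,0,0,-0.008,0,0,0,-0.006,0,0,0,-0.004,0,0,0,-0.003,0,0,0,-0.002,0,0,0,0,0,0,0,0,0,0,0,0,0,0,0,0,0,0,0]'
```

```text
time: 54.82
tool_pos: [427.1, -245.2, 50.5]
tcp_rot: [-179.9, 0.1, -176.2]
ft_force: [0.4, -0.3, 0.1]
finger_gap: -0.1
time: 55.65
tool_pos: [545.1, -237.0, 50.2]
tcp_rot: [-179.9, 0.1, -176.1]
ft_force: [-2.4, -0.9, 2.1]
finger_gap: 0.0
time: 56.48
tool_pos: [575.6, -234.4, 48.8]
tcp_rot: [180.0, 0.0, -176.2]
ft_force: [-0.4, 1.1, 0.1]
finger_gap: -0.2
```

```bash

python3 -m inch '[-0.003,0,0,0,-0.003,0,0,0,-0.002,0,0,0,-0.001,0,0,0,-0.001,0,0,0,0,0,0,0,0,0,0,0,0,0,0,0,0,0,0,0,0,0,0,0]'
```

```text
time: 57.32
tool_pos: [582.0, -234.0, 48.4]
tcp_rot: [179.9, -0.5, -176.2]
ft_force: [-21.9, -0.3, 14.0]
finger_gap: -0.1
```

```bash

python3 -m inch '[-0.001,0,0,0,0,0,0,0,0,0,0,0,0.003,0,0,0,0.005,0,0,0,0.012,0,0,0,0.02,0,0,0,0.025,0,0,0,0.025,0,0,0,0.025,0,0,0]'
python3 -m inch '[0.02,0,0,0,0.02,0,-0.02,0,0.02,0,-0.025,0,0,0,-0.025,0,0,0,-0.025,0,0,0,-0.025,0,0,0,-0.025,0,0,0,-0.025,0,0,0,-0.015,0,0,0,0,0]'
python3 - <<'E'
from h import *
a=eyes.snapshot("scene");b=eyes.snapshot("top")
print(pts("top","right_handle",62),pts("top","left_handle",62),axes("top","punch1",7),axes("scene","punch1",7))
print(readout.sense()["tool_pos"])
cv2.imwrite("pics/fin.png",np.vstack([cv2.resize(a[190:310,160:480,::-1],(800,300)),cv2.resize(b[120:280,160:587,::-1],(800,300))]))
E
```

```text
time: 58.15
tool_pos: [471.6, -241.3, 48.9]
tcp_rot: [-180.0, 0.1, -176.1]
ft_force: [-0.1, -0.4, 0.6]
finger_gap: -0.0
time: 58.98
tool_pos: [414.3, -246.7, 238.6]
tcp_rot: [-179.7, 0.4, -176.2]
ft_force: [0.5, 0.2, 0.6]
finger_gap: -0.2
[(0.88, [417, 234], [598.7, -239.4, 62.0])] [(0.78, [345, 235], [588.8, -68.1, 62.0])] [] [(0.51, 1501, [349.6, 439.5], [270.8, 73.8], 176.6)]
[ 411.58541647 -244.81997044  232.09364277]
```

View pics/fin.png

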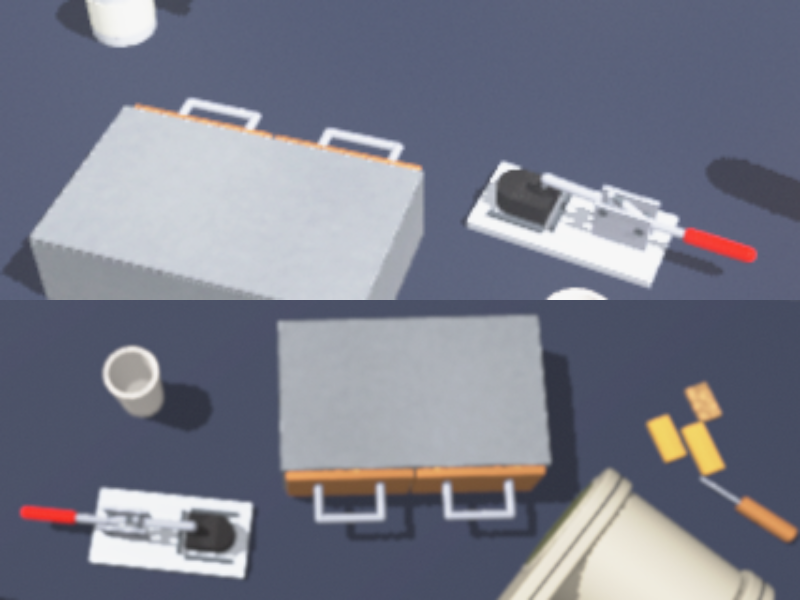

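```bash
python3 -c "
from bench import workorder; print(workorder.hand_in())"
```

```text
the job is handed in; nothing more can be done
None
```

The job is done and handed in at about 59 s of the 210 s allowed.

- **Punches:** I found two loose punches on the bench. Both went into the left drawer, and I pushed it home until the push met about 18 N of resistance, then a little further.
- **Heel block:** I opened the right drawer by its handle, took the block out and laid it in the nest. The last look put it about 2 mm from the nest's middle and square to it.
- **Clamp:** I pushed the handle down to its stop. It met about 30 N there, at the height it should have when level, and it stayed down after the arm let go.
- **Right drawer:** I shut it until the push met about 22 N.

The last pictures show both drawer fronts flush, the clamp arm over the block and the handle level. No punch is left on the bench. The cup and tin stand where they did; the spray can is outside the last crops, and I never touched it.

- **Finger opening:** it read 10 to 12 mm on the 14 mm punches, but the wrist pictures showed both firmly held.
- **False find:** the last scene search reported one "punch" about 270 mm long, far too big to be one. I took it as a false find; the top camera reported none.
- **Punches in the closed drawer:** my last sight of them was before I shut it.

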